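# Advance the specimen stage by one turn of its hand wheel

## Robot

A 6-joint arm with a two-finger parallel gripper is mounted at the origin on a cart in front of the work surface, level with it; the furniture and walls round the work are solid. World frame = base frame: x ahead of the robot, y to its left, z up, the work surface at z = 0. Lengths are in m, angles in rad, forces in N, time in s.
With the tool pointing down it reaches from about 0.3 to 0.75 m from the base axis. Payload 8.5 kg.
Tool frame: the origin (TCP) lies midway between the tips of the shut fingers; the grasp point (between the pads) lies 19 mm behind it; z points along the fingers, y is the line along which they close (so a half turn about z gives the same grasp; the last joint's range is limited). The gripper opens to 88 mm and grips with 3 to 60 N. Pads are 18 mm wide; open, the fingers measure 123 mm over their backs; the gripper's body (75 mm by 187 mm) begins 45 mm behind the grasp point.
Start: joints at [0.947, 0.381, 1.297, -0, 1.464, -0.215], TCP at [0.219, 0.505, 0.239] pointing down, gripper open.
Joint ranges: [-3.11, 3.11], [-0.89, 2.33], [0.22, 2.48], [-1.42, 4.56], [0.17, 2.85], [-2.88, 2.88]. Speed limits (rad/s): [2.39, 2.39, 3.14, 3.14, 3.14, 3.14].

## Interface

Orientations are given as a unit quaternion [x, y, z, w].
In Python, from cell import manip, cams, finder gives the robot as it stands.
- The arm moves only by the shell command python3 -m handwheel 'ROWS' [FORCE]. ROWS is JSON, a list of rows, each a list of 5 numbers: the gripper's target within -1 to 1 (shut at 1, half-way at 0, fully open at -1), then the shift along the tool's x, y, z in m, then the turn about the tool's z in units of 6 degrees (1.0 is 6 degrees). In form: [[gripper, tx, ty, tz, yaw], ...]. A call has 1 to 5 rows; each row is the pose to reach, as a shift and turn from the pose commanded when the call began, along the tool's axes at that moment; what a row does not reach only later rows make up. A row lasts 1/12 s, in which the tool goes at most 41.7 mm and 7.16 degrees, less where a joint would pass 70% of its speed; a pose out of reach is approached as far as the arm can. A call with a gripper value outside its range is refused whole. The fingers move at their own pace and stop on an object; FORCE is the grip in N (left out, the last holds). Time passes only in rows, so rows that repeat a pose let the fingers close. It gives the time, the measured TCP pose, the force, the opening and the grip force at its end, in the units of the state.
- manip.sense(): the state, without advancing time (a new reading comes with each control period).
- cams.capture(name): name is "scene" or "top" or "wrist"; returns a dict with "pixels" (480x640x3 uint8, blue, green, red), "K" (3x3 intrinsics, pixels), "k1" (the pictures are not rectified: a ray, as slopes to the right and down, at radius r is drawn at 1 + k1 r^2 times it, then the intrinsics apply), "pose" (4x4, takes a point from camera to world coordinates). Camera axes: x right, y down, z forward; pixel columns grow to the right and rows downward; lengths in m; the calibration is good to about 2 mm. A picture is of the moment at which its call begins. There is no depth.
- manip.close_job(): hands the job in; it is judged then, once.
Trained networks look in a picture, given as the dict that the camera call returned (one of the last four; its "shot" number tells which), for a name from the list of things; names that differ only in an ending like _2 or _b are one class to them, and where a whole thing is asked for, a point or a joint stands for the part that bears it (a point fixed in the world has none). Each returns a list of dicts, best first, with "conf" (0 to 1); they miss things now and then, are a little off and sometimes report something else, mostly with a low value. They report only what shows in the picture. A call takes as long as a camera call.
- finder.find_in(name, picture): "box" ([left, top, right, bottom] in pixels, round what is visible of it).
- finder.cut_out(name, picture): "mask" (480x640 bool, what is visible of it) and "box" ([left, top, right, bottom] in pixels, round what is visible of it).
The state is a dict: "time_s": time; "joint_positions": joint angles; "joint_vel": joint speeds; "joint_efforts": joint torques, N m; "position": TCP position; "tool_rot": TCP orientation; "force": force on the tool from outside, world axes, zero at the start; "torque": the same for the moment, N m; "width": opening from 0.0 (shut) to 1.0 (fully open); "gripper_force": force on a finger pad.
Only numpy, scipy, OpenCV 4.12 (cv2) and the standard library are available. Lean on these libraries where they do the work, as an engineer would, in place of code of your own. Each camera call takes 0.05 s, during which the arm holds its last target. There are 200 camera calls.

## Task

Advance the specimen stage by one pitch: with the fingertips, lightly push the hand wheel round clockwise (seen from above) by its upright handle, through exactly one full turn, so that the handle ends where it stood at the start. Only push, do not grip the handle tightly, leave the loose jars, discs and loupe where they stand, and take the hand away when done.

Things in the scene. Friction and masses are not known exactly. Their poses are not given: they have to be found in the camera images.
- wheel_centre (a point): Point on the wheel's vertical axis at the height of the top of its rim (73 mm above the worktop). The wheel lies level on the grey gearbox at one end of the stage: bare metal, 130 mm over the rim, three spokes; rim bar 14 mm thick, centred 58 mm from the axis, its top 73 mm above the worktop; the hub in the middle is 40 mm across and rises to 83 mm above the worktop. Room all round for fingers above the rim.
- spoke_handle: The handle: upright black round grip on the rim at the end of one spoke, 58 mm from the wheel's axis, 17 mm across, above a dark collar 21 mm across and 7 mm high. It is a sleeve that revolves freely on its own pin, so it rolls on what pushes it (its own yaw means nothing). Origin on its axis at the height of the top of the rim; it rises 50 mm above that, to 123 mm above the worktop.
- feed_wheel (a joint): Angle of the hand wheel in rad, growing as it turns clockwise seen from above; starts anywhere between -0.6 and 0.6, one full turn adds 6.283. It turns with light friction (about 1.5 N at the handle), stays where it is left, does not coast, and has no stop at one turn (its stops are at -1.6 and 9.2).
- carriage (a joint): Travel of the aluminium carriage along the stage in m, driven by the wheel through the lead screw: 30 mm for one turn, growing as the wheel turns clockwise. It carries a clamped sample disc towards the probe, low enough to pass under the hand.
- feed_stage: The stage, fixed to the worktop: grey bed 110 x 320 x 12 mm with the gearbox and wheel at one end, two guide rods with the carriage, and a probe arm on a column (107 mm tall) at the other. Origin on the worktop under the wheel's axis; its -y axis points along the bed to the probe column, 228 mm from the wheel's axis. Position and yaw vary.
- flat_disc: Bystander, loose: metal sample disc, 39 mm across, 18 mm tall. Origin at the centre of its underside. Must stay where it stands (within 10 mm).
- tall_disc: Bystander, loose: metal sample disc, 38 mm across, 22 mm tall. Origin at the centre of its underside. Must stay where it stands (within 10 mm).
- eye_loupe: Bystander, loose: black eye loupe, 35 mm across, 35 mm tall. Origin at the centre of its underside. Must stay where it stands (within 10 mm).
- small_jar: Bystander, loose: small screw-top jar, 35 mm across, 50 mm tall. Origin at the centre of its underside. Must stay where it stands (within 10 mm).
- white_jar: Bystander, loose: screw-top jar, 42 mm across, 62 mm tall. Origin at the centre of its underside. Must stay where it stands (within 10 mm).

How it is judged:
On the way:
1. the fingers push the handle while the wheel is on its way round clockwise (between about a quarter and nine tenths of a turn) (contact force between the fingers and spoke_handle above 0.2 N and value of joint feed_wheel between 2.2 and 5.2 rad), for 0.05 s.
At the end, for the whole second after the job is handed in: The wheel has been turned clockwise exactly one turn, its handle back within 12 mm (about 12 degrees) of where it stood at the start, and is at rest (value of joint feed_wheel between 5.2 and 7.4 rad and distance of spoke_handle from where it was at the start of the episode below 0.012 m and velocity of joint feed_wheel between -0.05 and 0.05 rad/s); the robot touches nothing.
It fails at once if the handle is gripped tightly or shoved hard (over 20 N) (contact force between the fingers and spoke_handle above 20 N).
It fails at once if a loose bystander is moved by more than 10 mm (distance of any of flat_disc, tall_disc, eye_loupe, small_jar, white_jar from where it was at the start of the episode above 0.01 m).
It also fails if it takes over 58 s, if anything falls off the work surface, if the arm or the gripper's body presses on something with over 40 N, if the wrist force passes 120 N, or if a joint passes its speed limit or range.

## Working session

There is one attempt and no reset: what is moved stays moved. The work goes in short steps, Python scripts to look and compute and a shell command to move; the robot and the scene stay as the last step left them, time stands still between calls to the robot, and variables do not carry over. Pictures are saved under pics/ and viewed, at most 10 in all, crops included, and the job is handed in when it is done.

```bash
mkdir -p pics; ls
python3 - <<'E'
from cell import manip,cams,finder
import cv2,json
print(manip.sense())
for n in("scene","top"):
    p=cams.capture(n); im=p["pixels"]; cv2.imwrite(f"pics/{n}0.png",im)
    print(n,p["K"].tolist(),p["k1"],p["pose"].round(4).tolist())
    for o in("wheel_centre","spoke_handle","feed_wheel","feed_stage","flat_disc","tall_disc","eye_loupe","small_jar","white_jar"):
        try: print(o,[( [round(float(v)) for v in d["box"]],round(d["conf"],2)) for d in finder.find_in(o,p)[:2]])
        except Exception as e: print(o,e)
E
```

```text
pics
{'time_s': 0.0, 'joint_positions': array([ 9.46682355e-01,  3.81198455e-01,  1.29824740e+00,  1.72466675e-05,
        1.46361782e+00, -2.15309111e-01]), 'joint_vel': array([-0.00142097,  0.00054786,  0.00065067,  0.00087702,  0.00059653,
       -0.00075878]), 'joint_efforts': array([ 2.26023752e-05, -4.37920439e+01, -2.24563694e+01,  7.14641763e-02,
        3.51187529e-02, -1.60927357e-05]), 'position': array([0.21846676, 0.50444354, 0.23814096]), 'tool_rot': array([ 2.02982921e-01,  9.79182002e-01, -6.68182542e-04, -3.07548815e-04]), 'force': array([-0.42452763,  0.42851633,  0.1761407 ]), 'torque': array([ 0.01070968, -0.03240442, -0.05915592]), 'gripper_force': 0.0, 'width': 1.002291609968064}
scene [[454.3842753825667, 0.0, 322.5223852834103], [0.0, 454.3842753825667, 238.40211824363493], [0.0, 0.0, 1.0]] 0.010241414422671728 [[0.8713, -0.3452, 0.3489, 0.2779], [-0.4905, -0.6369, 0.5948, -0.3637], [0.0169, -0.6894, -0.7242, 0.6973], [0.0, 0.0, 0.0, 1.0]]
wheel_centre [([291, 265, 484, 437], 0.7)]
spoke_handle [([301, 282, 311, 304], 0.67), ([304, 219, 324, 253], 0.56)]
feed_
[... 253 characters left out ...]
 425, 315], 0.57)]
white_jar [([304, 218, 326, 254], 0.68)]
top [[528.1351438495179, 0.0, 315.5120517877072], [0.0, 528.1351438495179, 244.6478335616564], [0.0, 0.0, 1.0]] 0.004962510287824174 [[0.0038, -0.9873, 0.1589, 0.4514], [-0.9996, 0.0008, 0.0293, 0.1143], [-0.0291, -0.1589, -0.9869, 0.912], [0.0, 0.0, 0.0, 1.0]]
wheel_centre [([344, 199, 542, 320], 0.62)]
spoke_handle []
feed_wheel [([349, 236, 428, 315], 0.69)]
feed_stage [([343, 201, 540, 319], 0.95)]
flat_disc [([327, 204, 348, 227], 0.81)]
tall_disc [([313, 302, 333, 321], 0.97)]
eye_loupe [([438, 309, 464, 329], 0.56)]
small_jar [([396, 186, 422, 208], 0.78)]
white_jar [([267, 234, 293, 257], 0.73), ([435, 224, 488, 274], 0.36)]
```

```bash
cat > h.py <<'E'
import numpy as np,cv2
def ray(p,uv):
    q=cv2.undistortPoints(np.array([[uv]],float),p["K"],np.array([p["k1"],0,0,0,0]))[0,0]
    R=p["pose"][:3,:3]; return p["pose"][:3,3],R@np.array([q[0],q[1],1])
def atz(p,uv,z):
    o,d=ray(p,uv); return o+d*(z-o[2])/d[2]
def proj(p,X):
    c=np.linalg.inv(p["pose"])@np.append(X,1); r=c[:2]/c[2]; r=r*(1+p["k1"]*(r@r)); return (p["K"]@np.append(r,1))[:2]
E
python3 - <<'E'
from cell import cams
from h import *
p=cams.capture("scene"); q=cams.capture("top")
for n,uv,z in(("wheel",(388.5,275.5),.066),("tall",(323,311.5),.011),("flat",(337.5,215.5),.009),("loupe",(451,319),.017),("small",(409,197),.025),("white",(280,245.5),.031)):
    print(n,atz(q,uv,z).round(3))
a=p["pixels"][180:450,230:500]; b=q["pixels"][170:350,230:560]
a=cv2.resize(a,(400*1,400),interpolation=3); b=cv2.resize(b,(0,0),fx=1.2,fy=1.2)
a=cv2.resize(p["pixels"][240:360,270:400],(390,360),interpolation=2);b=cv2.resize(q["pixels"][215:335,325:455],(390,360),interpolation=2)
cv2.imwrite("pics/a.png",np.hstack([a,b]))
E
```

```text
wheel [0.537 0.022 0.066]
tall [0.482 0.128 0.011]
flat [0.648 0.103 0.009]
loupe [ 0.47  -0.085  0.017]
small [ 0.677 -0.02   0.025]
white [0.592 0.201 0.031]
```

View pics/a.png

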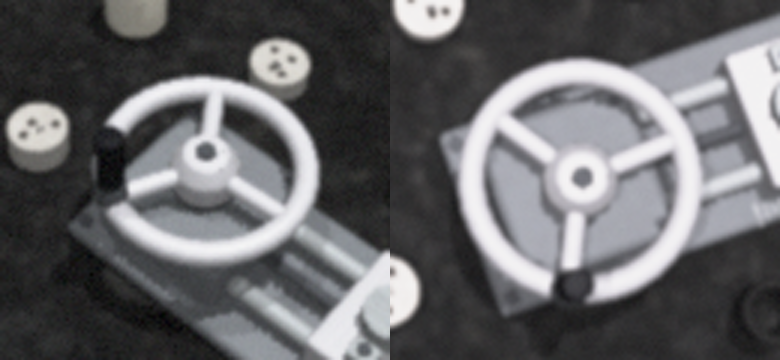

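View pics/top0.png

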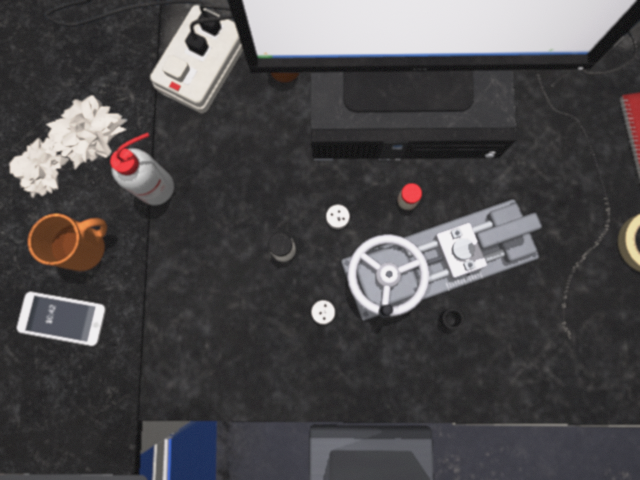

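The crops show the wheel hub at top-view pixel (389, 274) and scene pixel (338, 291). The handle is at about (386, 309) in the top view and (307, 284) at its top in the scene view, i.e. on the robot side of the wheel. Clockwise from there heads towards +y.

Run:
```python
from cell import cams,finder
from h import *
from scipy.optimize import least_squares
ps={n:cams.capture(n) for n in("scene","top")}
bx={n:finder.find_in("feed_wheel",ps[n])[0]["box"] for n in ps}
ms=finder.cut_out("feed_wheel",ps["top"])
t=np.linspace(0,2*np.pi,200)
ang=np.linspace(0,2*np.pi,12)
def box(p,c):
    P=np.array([proj(p,[c[0]+(.058+.007*np.cos(b))*np.cos(a),c[1]+(.058+.007*np.cos(b))*np.sin(a),.066+.007*np.sin(b)]) for a in t[::3] for b in ang])
    return np.r_[P.min(0),P.max(0)]
for n in ps:
    r=least_squares(lambda c:box(ps[n],c)-bx[n],[.537,.022]); print(n,bx[n],r.x.round(4),r.fun.round(1))
print("hub",atz(ps["top"],(389,274.3),.083),atz(ps["scene"],(338.3,290.7),.083))
for n,uv in(("top",(386.3,309)),("scene",(306.7,284.5))): print("handle",n,atz(ps[n],uv,.123 ))
print("scene base",atz(ps["scene"],(307.3,304),.08))
for z in(0,.1,.2): print("case front",atz(ps["top"],(400,157),z))
c=np.array([.537,.022])
# dark pixels -> handle silhouettes
for n in ps:
    g=ps[n]["pixels"].max(2)
    h=[ ]
    for a in np.radians(np.arange(0,360,2)):
        X=[proj(ps[n],[c[0]+.058*np.cos(a),c[1]+.058*np.sin(a),z]) for z in(.085,.095,.105,.115)]
        h.append(np.mean([g[int(round(v)),int(round(u))] for u,v in X]))
    o=np.argsort(h)[:6]; print(n,o*2,np.array(h)[o])
```

```text
scene [300.4, 266.3, 378.7, 332.4] [0.5389 0.0188] [ 1.   1.4 -1.  -1. ]
top [351.5, 237.7, 428.5, 316.6] [0.5357 0.0202] [-2.2 -1.1  2.2  1. ]
hub [0.53764372 0.02337952 0.083     ] [0.53760805 0.02223402 0.083     ]
handle top [0.48197312 0.03269005 0.123     ]
handle scene [0.48283187 0.03176806 0.123     ]
scene base [0.48005382 0.02519269 0.08      ]
case front [ 0.7569241  -0.00914814  0.        ]
case front [0.72342707 0.00439202 0.1       ]
case front [0.68993003 0.01793217 0.2       ]
scene [176 174 170 172 166 168] [14.   16.5  21.   21.5  21.75 22.  ]
top [164 166 162 176 168 174] [38.25 47.75 54.5  61.75 64.   67.5 ]
```

```bash
cat >> h.py <<'E'
C=np.array([.5375,.0225])
def st():
    from cell import manip
    from scipy.spatial.transform import Rotation as R
    s=manip.sense(); return s,R.from_quat(s["tool_rot"]).as_matrix(),np.array(s["position"])
def rel(X,ang):   # world TCP target, tool-x heading deg -> shift in tool axes, yaw units (cw +)
    s,M,P=st(); h=np.degrees(np.arctan2(M[1,0],M[0,0]))
    dy=(h-ang+180)%360-180
    return (M.T@(np.array(X)-P)).round(4), round(dy/6,2)
def info():
    s,M,P=st(); print("t",round(s["time_s"],2),"P",P.round(4),"toolx",round(np.degrees(np.arctan2(M[1,0],M[0,0])),1),"q1,q6",s["joint_positions"][[0,5]].round(3),"F",np.round(s["force"],1),"w",round(s["width"],3))
E
python3 -m handwheel '[[1,-0.435,-0.374,0,-16.2],[1,-0.435,-0.374,0,-16.2],[1,-0.435,-0.374,0,-16.2],[1,-0.435,-0.374,0,-16.2],[1,-0.435,-0.374,0,-16.2]]' 5
python3 -c "
from h import *
info();print(rel([.469,-.012,.17],254))"
```

```text
time_s: 1.77
position: [0.3005, 0.3373, 0.239]
tool_rot: [-0.075, 0.997, 0.0, 0.0]
force: [0.4, 0.4, 0.2]
width: 0.644
gripper_force: 0.0
t 1.77 P [0.3005 0.3373 0.239 ] toolx -171.4 q1,q6 [ 0.58  -1.141] F [0.4 0.4 0.2] w 0.644
(array([-0.1145, -0.3706,  0.069 ]), np.float64(-10.9))
```

```bash
python3 -m handwheel '[[1,-0.1145,-0.371,0,-10.9],[1,-0.1145,-0.371,0,-10.9],[1,-0.1145,-0.371,0,-10.9],[1,-0.1145,-0.371,0,-10.9],[1,-0.1145,-0.371,0,-10.9]]'
python3 -c "
from h import *
info();print(rel([.469,-.012,.17],254))"
```

```text
time_s: 2.18
position: [0.3746, 0.1843, 0.2392]
tool_rot: [-0.323, 0.946, -0.0, 0.0]
force: [0.8, -0.3, 0.5]
width: 0.265
gripper_force: 0.0
t 2.18 P [0.3746 0.1843 0.2392] toolx -142.3 q1,q6 [ 0.172 -2.057] F [ 0.8 -0.3  0.5] w 0.265
(array([ 0.0454, -0.213 ,  0.0692]), np.float64(-6.05))
```

```bash
python3 -c "
from h import *
print(rel([.453,-.0105,.17],237))"
python3 -m handwheel '[[1,0.05,-0.202,0.02,-3.2],[1,0.05,-0.202,0.04,-3.2],[1,0.05,-0.202,0.069,-3.2],[1,0.05,-0.202,0.069,-3.2],[1,0.05,-0.202,0.069,-3.2]]'
python3 - <<'E'
from h import *
info();print(rel([.453,-.0105,.17],237))
from cell import cams,finder
p=cams.capture("wrist");print(finder.find_in("spoke_handle",p)[:2]);cv2.imwrite("pics/w1.png",p["pixels"])
E
```

```text
(array([ 0.0571, -0.2021,  0.0692]), np.float64(-3.22))
time_s: 2.6
position: [0.4459, 0.0208, 0.1821]
tool_rot: [-0.475, 0.88, -0.0, 0.001]
force: [0.9, 1.0, -0.9]
width: 0.006
gripper_force: 0.0
t 2.6 P [0.4459 0.0208 0.1821] toolx -123.3 q1,q6 [-0.22 -2.78] F [ 0.9  1.  -0.9] w 0.006
(array([ 0.0223, -0.0231,  0.0122]), np.float64(-0.05))
[{'box': [257.1, 271.2, 292.3, 311.3], 'conf': 0.9}]
```

View pics/w1.png

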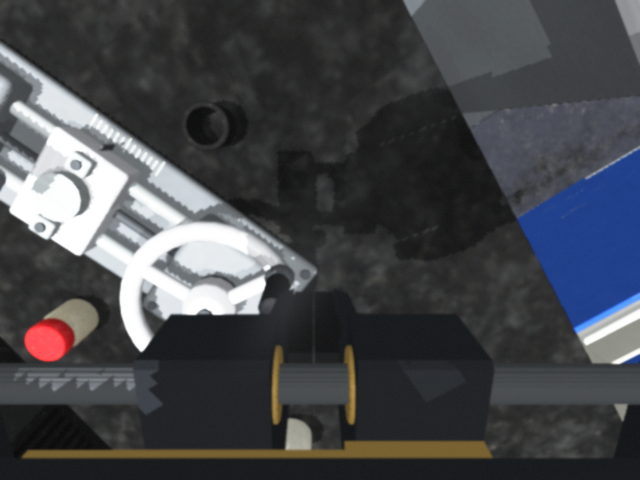

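```bash
python3 -c "
from h import *
print(rel([.454,-.006,.092],234))"
```

```text
(array([ 0.0162, -0.0201,  0.0884]), np.float64(0.39))
```

```bash
python3 -m handwheel '[[1,0.0162,-0.0201,0,0.4],[1,0.0162,-0.0201,0.01,0.4],[1,0.0162,-0.0201,0.04,0.4],[1,0.0162,-0.0201,0.06,0.4],[1,0.0162,-0.0201,0.06,0.4]]'
python3 -c "
from h import *
info();print(rel([.454,-.006,.092],234))"
```

```text
time_s: 3.12
position: [0.4516, -0.0011, 0.12]
tool_rot: [-0.456, 0.89, 0.002, -0.002]
force: [-0.8, -0.3, 0.2]
width: 0.006
gripper_force: 0.0
t 3.12 P [ 0.4516 -0.0011  0.12  ] toolx -125.8 q1,q6 [-0.266 -2.783] F [-0.8 -0.3  0.2] w 0.006
(array([ 0.0025, -0.0049,  0.0279]), np.float64(0.04))
```

```bash
cat >> h.py <<'E'
def pose(s,d=.0185):
    phi=171-s; n=np.radians(phi-90-27+39*s/360)
    H=C+.058*np.array([np.cos(np.radians(phi)),np.sin(np.radians(phi))])
    return np.r_[H-d*np.array([np.cos(n),np.sin(n)]),.092],np.degrees(n)+180
def rows(ss,d=.0185):
    print([[1,*rel(*pose(s,d))[0].round(3).tolist(),round(float(rel(*pose(s,d))[1]),1)] for s in ss])
E
python3 -m handwheel '[[1,0.0025,-0.005,0.01,0],[1,0.0025,-0.005,0.02,0],[1,0.0025,-0.005,0.028,0],[1,0.0025,-0.005,0.028,0],[1,0.0025,-0.005,0.028,0]]'
python3 -c "
from h import *
info();rows([0],.03);rows([0],.022);rows([0,3,7])"
```

```text
time_s: 3.53
position: [0.456, -0.0067, 0.095]
tool_rot: [-0.456, 0.89, -0.0, 0.0]
force: [-0.8, 0.3, -0.3]
width: 0.007
gripper_force: 0.0
t 3.53 P [ 0.456  -0.0067  0.095 ] toolx -125.8 q1,q6 [-0.275 -2.793] F [-0.8  0.3 -0.3] w 0.007
[[1, -0.015, 0.003, 0.003, 0.0]]
[[1, -0.023, 0.003, 0.003, 0.0]]
[[1, -0.027, 0.003, 0.003, 0.0], [1, -0.029, 0.005, 0.003, 0.5], [1, -0.033, 0.008, 0.003, 1.1]]
```

```bash
python3 -m handwheel '[[1,-0.015,0.003,0.003,0],[1,-0.02,0.003,0.003,0],[1,-0.024,0.003,0.003,0],[1,-0.027,0.003,0.003,0],[1,-0.029,0.005,0.003,0.5]]'
python3 -c "
from h import *
info();rows([4,10,16,22,28,34])"
```

```text
time_s: 3.95
position: [0.4693, 0.0195, 0.0919]
tool_rot: [-0.432, 0.902, -0.0, 0.0]
force: [-0.4, -1.1, 0.7]
width: 0.007
gripper_force: 0.5
t 3.95 P [0.4693 0.0195 0.0919] toolx -128.7 q1,q6 [-0.211 -2.676] F [-0.4 -1.1  0.7] w 0.007
[[1, -0.001, 0.001, -0.0, 0.1], [1, -0.007, 0.005, -0.0, 1.0], [1, -0.013, 0.009, -0.0, 1.9], [1, -0.02, 0.012, -0.0, 2.8], [1, -0.026, 0.014, -0.0, 3.7], [1, -0.033, 0.015, -0.0, 4.6]]
```

```bash
python3 -m handwheel '[[1,-0.006,0.004,0,0.9],[1,-0.013,0.009,0,1.9],[1,-0.02,0.012,0,2.8],[1,-0.026,0.014,0,3.7],[1,-0.033,0.015,0,4.6]]'
python3 - <<'E'
from h import *
info();rows([32,38,44,50,56,62,68])
from cell import cams
a=cams.capture("top")["pixels"][175:335,285:455];b=cams.capture("scene")["pixels"][210:370,250:420]
cv2.imwrite("pics/b.png",cv2.resize(np.hstack([a,b]),None,fx=2.3,fy=2.3,interpolation=2))
E
```

```text
time_s: 4.37
position: [0.4775, 0.0548, 0.0918]
tool_rot: [-0.202, 0.979, -0.0, -0.0]
force: [-2.1, 0.1, 2.3]
width: 0.001
gripper_force: 0.9
t 4.37 P [0.4775 0.0548 0.0918] toolx -156.6 q1,q6 [-0.133 -2.111] F [-2.1  0.1  2.3] w 0.001
[[1, 0.001, -0.002, -0.0, -0.3], [1, -0.004, 0.002, -0.0, 0.5], [1, -0.01, 0.006, -0.0, 1.4], [1, -0.017, 0.008, -0.0, 2.3], [1, -0.023, 0.011, -0.0, 3.2], [1, -0.03, 0.012, -0.0, 4.1], [1, -0.037, 0.013, -0.0, 5.0]]
```

View pics/b.png

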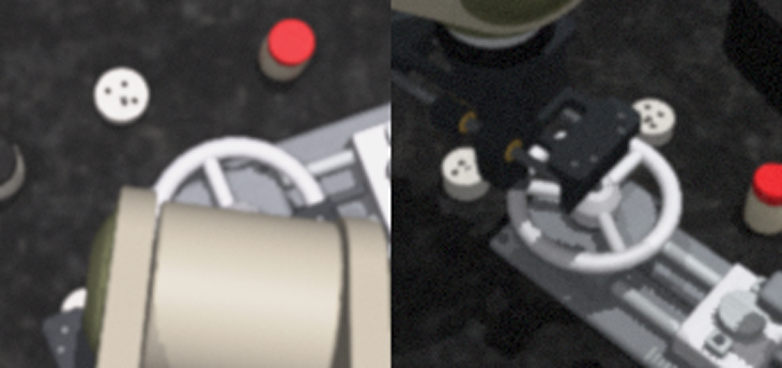

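```bash
python3 -m handwheel '[[1,-0.006,0.004,0,0.9],[1,-0.013,0.007,0,1.8],[1,-0.02,0.01,0,2.8],[1,-0.027,0.012,0,3.7],[1,-0.035,0.013,0,4.7]]'
python3 - <<'E'
from h import *
info();rows([66,72,79,86,93,100])
E
```

```text
time_s: 4.88
position: [0.5043, 0.0804, 0.0916]
tool_rot: [0.041, 0.999, -0.0, -0.0]
force: [-1.2, -0.7, 1.6]
width: 0.01
gripper_force: 0.8
t 4.88 P [0.5043 0.0804 0.0916] toolx 175.4 q1,q6 [-0.074 -1.564] F [-1.2 -0.7  1.6] w 0.01
[[1, 0.0, -0.0, -0.0, 0.0], [1, -0.006, 0.003, -0.0, 0.9], [1, -0.013, 0.006, -0.0, 2.0], [1, -0.02, 0.009, -0.0, 3.0], [1, -0.028, 0.01, -0.0, 4.0], [1, -0.036, 0.01, -0.0, 5.1]]
```

```bash
python3 -m handwheel '[[1,-0.006,0.003,0,0.9],[1,-0.013,0.006,0,2],[1,-0.02,0.009,0,3],[1,-0.028,0.01,0,4],[1,-0.036,0.01,0,5.1]]'
python3 - <<'E'
from h import *
info();rows([100,106,113,120,127,134])
E
```

```text
time_s: 5.3
position: [0.5413, 0.0876, 0.0916]
tool_rot: [0.303, 0.953, 0.0, -0.0]
force: [-0.8, 1.0, 0.6]
width: 0.004
gripper_force: 0.8
t 5.3 P [0.5413 0.0876 0.0916] toolx 144.7 q1,q6 [-0.056 -1.011] F [-0.8  1.   0.6] w 0.004
[[1, 0.0, 0.0, -0.0, -0.0], [1, -0.006, 0.003, -0.0, 0.9], [1, -0.013, 0.006, -0.0, 1.9], [1, -0.021, 0.008, -0.0, 3.0], [1, -0.028, 0.009, -0.0, 4.0], [1, -0.036, 0.009, -0.0, 5.0]]
```

```bash
python3 -m handwheel '[[1,-0.006,0.003,0,0.9],[1,-0.013,0.006,0,1.9],[1,-0.021,0.008,0,3],[1,-0.028,0.009,0,4],[1,-0.036,0.009,0,5]]'
python3 - <<'E'
from h import *
info();rows([134,140,147,154,161,168])
from cell import cams
a=cams.capture("top")["pixels"][175:335,285:455];b=cams.capture("scene")["pixels"][210:370,250:420]
cv2.imwrite("pics/c.png",cv2.resize(np.hstack([a,b]),None,fx=2.3,fy=2.3,interpolation=2))
E
```

```text
time_s: 5.72
position: [0.5761, 0.074, 0.0916]
tool_rot: [0.539, 0.842, 0.0, -0.0]
force: [-1.2, 1.6, 0.0]
width: 0.005
gripper_force: 0.7
t 5.72 P [0.5761 0.074  0.0916] toolx 114.7 q1,q6 [-0.076 -0.508] F [-1.2  1.6  0. ] w 0.005
[[1, 0.0, 0.0, -0.0, 0.0], [1, -0.006, 0.003, -0.0, 0.9], [1, -0.013, 0.005, -0.0, 2.0], [1, -0.021, 0.007, -0.0, 3.0], [1, -0.028, 0.007, -0.0, 4.0], [1, -0.036, 0.007, -0.0, 5.1]]
```

View pics/c.png

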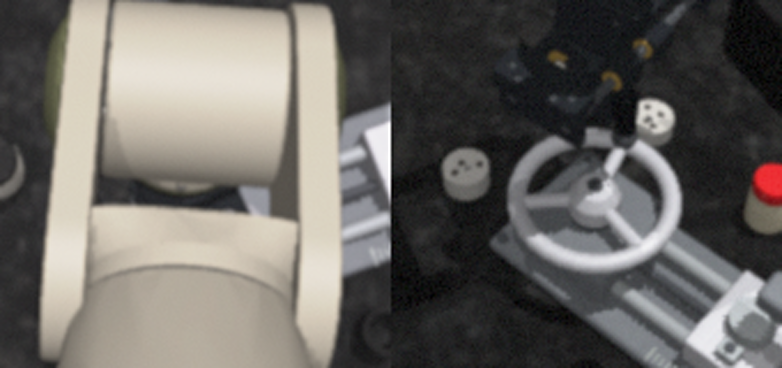

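The scene half of the picture shows the handle being pushed at about (625, 140) in the crop, at the far side of the wheel. That is roughly 130° round, as planned.

```bash
python3 -m handwheel '[[1,-0.006,0.003,0,0.9],[1,-0.013,0.005,0,2],[1,-0.021,0.007,0,3],[1,-0.028,0.007,0,4],[1,-0.036,0.007,0,5.1]]'
python3 - <<'E'
from h import *
info();rows([168,174,181,188,195,202])
E
```

```text
time_s: 6.23
position: [0.5971, 0.0445, 0.0914]
tool_rot: [0.741, 0.671, -0.0, -0.0]
force: [-0.6, 2.0, -0.4]
width: 0.005
gripper_force: 0.7
t 6.23 P [0.5971 0.0445 0.0914] toolx 84.3 q1,q6 [-0.123 -0.024] F [-0.6  2.  -0.4] w 0.005
[[1, -0.0, 0.0, -0.001, 0.0], [1, -0.007, 0.003, -0.001, 0.9], [1, -0.014, 0.004, -0.001, 1.9], [1, -0.022, 0.006, -0.001, 3.0], [1, -0.029, 0.006, -0.001, 4.0], [1, -0.037, 0.005, -0.001, 5.1]]
```

```bash
python3 -m handwheel '[[1,-0.007,0.003,0,0.9],[1,-0.014,0.004,0,1.9],[1,-0.022,0.006,0,3],[1,-0.029,0.006,0,4],[1,-0.037,0.005,0,5.1]]'
python3 - <<'E'
from h import *
info();rows([202,208,215,222,229,236])
E
```

```text
time_s: 6.65
position: [0.5984, 0.007, 0.0914]
tool_rot: [0.892, 0.451, 0.0, -0.0]
force: [1.2, 1.4, -0.1]
width: 0.003
gripper_force: 0.7
t 6.65 P [0.5984 0.007  0.0914] toolx 53.7 q1,q6 [-0.186  0.448] F [ 1.2  1.4 -0.1] w 0.003
[[1, 0.0, -0.001, -0.001, -0.0], [1, -0.006, 0.001, -0.001, 0.9], [1, -0.013, 0.003, -0.001, 1.9], [1, -0.021, 0.003, -0.001, 2.9], [1, -0.028, 0.003, -0.001, 4.0], [1, -0.036, 0.002, -0.001, 5.0]]
```

```bash
python3 -m handwheel '[[1,-0.006,0.001,0,0.9],[1,-0.013,0.003,0,1.9],[1,-0.021,0.003,0,2.9],[1,-0.028,0.003,0,4],[1,-0.036,0.002,0,5]]'
python3 - <<'E'
from h import *
info();rows([236,242,249,256,263,270])
E
```

```text
time_s: 7.07
position: [0.5786, -0.0232, 0.0915]
tool_rot: [0.979, 0.205, 0.0, -0.0]
force: [1.4, 0.7, -1.5]
width: 0.005
gripper_force: 0.7
t 7.07 P [ 0.5786 -0.0232  0.0915] toolx 23.6 q1,q6 [-0.245  0.914] F [ 1.4  0.7 -1.5] w 0.005
[[1, 0.0, -0.0, -0.0, 0.0], [1, -0.006, 0.001, -0.0, 0.9], [1, -0.013, 0.002, -0.0, 1.9], [1, -0.02, 0.002, -0.001, 3.0], [1, -0.028, 0.002, -0.001, 4.0], [1, -0.035, -0.0, -0.001, 5.1]]
```

```bash
python3 -m handwheel '[[1,-0.006,0.001,0,0.9],[1,-0.013,0.002,0,1.9],[1,-0.02,0.002,0,3],[1,-0.028,0.002,0,4],[1,-0.035,0,0,5.1]]'
python3 - <<'E'
from h import *
info();rows([270,276,283,290,297,304])
E
```

```text
time_s: 7.48
position: [0.5464, -0.0374, 0.0915]
tool_rot: [0.998, -0.061, 0.0, 0.0]
force: [2.1, -0.0, -0.9]
width: 0.007
gripper_force: 0.7
t 7.48 P [ 0.5464 -0.0374  0.0915] toolx -6.9 q1,q6 [-0.285  1.408] F [ 2.1 -0.  -0.9] w 0.007
[[1, 0.0, -0.0, -0.0, -0.0], [1, -0.006, 0.001, -0.0, 0.9], [1, -0.013, 0.001, -0.0, 1.9], [1, -0.02, 0.001, -0.0, 2.9], [1, -0.027, -0.0, -0.0, 4.0], [1, -0.034, -0.002, -0.0, 5.0]]
```

```bash
python3 -m handwheel '[[1,-0.006,0.001,0,0.9],[1,-0.013,0.001,0,1.9],[1,-0.02,0.001,0,2.9],[1,-0.027,0,0,4],[1,-0.034,-0.002,0,5]]'
python3 - <<'E'
from h import *
info();rows([304,310,317,324,331,338])
E
```

```text
time_s: 7.9
position: [0.5129, -0.0311, 0.0915]
tool_rot: [0.948, -0.317, 0.0, 0.0]
force: [1.8, -1.2, -1.1]
width: 0.008
gripper_force: 0.7
t 7.9 P [ 0.5129 -0.0311  0.0915] toolx -37.0 q1,q6 [-0.291  1.925] F [ 1.8 -1.2 -1.1] w 0.008
[[1, -0.0, 0.0, -0.0, 0.0], [1, -0.006, 0.001, -0.0, 0.9], [1, -0.013, 0.001, -0.0, 1.9], [1, -0.02, 0.0, -0.0, 3.0], [1, -0.027, -0.002, -0.0, 4.0], [1, -0.034, -0.004, -0.0, 5.1]]
```

```bash
python3 -m handwheel '[[1,-0.006,0.001,0,0.9],[1,-0.013,0.001,0,1.9],[1,-0.02,0,0,3],[1,-0.027,-0.002,0,4],[1,-0.034,-0.004,0,5.1]]'
python3 - <<'E'
from h import *
info();rows([338,342,346,350,354,358])
from cell import cams,finder
p=cams.capture("scene");q=cams.capture("top");a=p["pixels"][210:370,250:420];b=q["pixels"][175:335,285:455]
print(finder.find_in("spoke_handle",p)[:2])
cv2.imwrite("pics/d.png",cv2.resize(np.hstack([a,b]),None,fx=2.3,fy=2.3,interpolation=2))
E
```

```text
time_s: 8.32
position: [0.4881, -0.0073, 0.0916]
tool_rot: [0.831, -0.556, 0.0, 0.0]
force: [0.6, -1.0, -1.7]
width: 0.004
gripper_force: 0.7
t 8.32 P [ 0.4881 -0.0073  0.0916] toolx -67.5 q1,q6 [-0.258  2.492] F [ 0.6 -1.  -1.7] w 0.004
[[1, 0.0, 0.0, -0.0, -0.0], [1, -0.004, 0.0, -0.0, 0.6], [1, -0.008, 0.0, -0.0, 1.2], [1, -0.012, 0.0, -0.0, 1.8], [1, -0.016, -0.0, -0.0, 2.4], [1, -0.02, -0.001, -0.0, 3.0]]
[]
```

View pics/d.png

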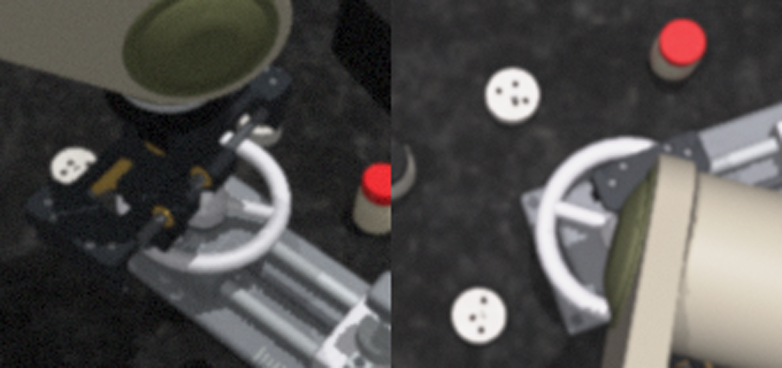

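The spoke seen at top-view (356, 267) is about 23° short of its starting direction, against 22° planned. I'll finish the push at 357°, then back off and look.

```bash
python3 -m handwheel '[[1,-0.005,0,0,0.7],[1,-0.01,0,0,1.5],[1,-0.015,0,0,2.2],[1,-0.019,-0.001,0,2.9],[1,-0.019,-0.001,0,2.9]]'
python3 -c "
from h import *
info()"
python3 -m handwheel '[[1,0.01,0,0,0],[1,0.03,0,0,0],[1,0.035,0,-0.03,0],[1,0.035,0,-0.07,0],[1,0.035,0,-0.11,0]]'
```

```text
time_s: 8.88
position: [0.4823, 0.0108, 0.0915]
tool_rot: [0.739, -0.674, 0.0, -0.0]
force: [-0.2, 0.3, -0.3]
width: 0.009
gripper_force: 0.0
t 8.88 P [0.4823 0.0108 0.0915] toolx -84.8 q1,q6 [-0.224  2.827] F [-0.2  0.3 -0.3] w 0.009
time_s: 9.3
position: [0.485, -0.0256, 0.2025]
tool_rot: [0.739, -0.674, -0.001, 0.001]
force: [1.4, -0.3, 0.7]
width: 0.01
gripper_force: 0.0
```

```bash
python3 -m handwheel '[[1,0.04,0,-0.05,-1],[1,0.08,0,-0.05,-2],[1,0.12,0,-0.05,-3],[1,0.16,0,-0.05,-4],[1,0.2,0,-0.05,-5]]'
python3 - <<'E'
from h import *
info()
from cell import cams,finder
p=cams.capture("scene");q=cams.capture("top")
print([finder.find_in("spoke_handle",x)[:2] for x in(p,q)])
a=p["pixels"][240:360,270:400];b=q["pixels"][215:335,325:455]
cv2.imwrite("pics/e.png",cv2.resize(np.hstack([a,b]),None,fx=3,fy=3,interpolation=2))
E
```

```text
time_s: 9.72
position: [0.5016, -0.2171, 0.2521]
tool_rot: [0.889, -0.457, 0.001, 0.0]
force: [0.0, -0.0, -0.1]
width: 0.006
gripper_force: 0.0
t 9.72 P [ 0.5016 -0.2171  0.2521] toolx -54.4 q1,q6 [-0.625  1.895] F [ 0.  -0.  -0.1] w 0.006
[[{'box': [302.0, 283.1, 312.0, 302.5], 'conf': 0.56}], []]
```

View pics/e.png

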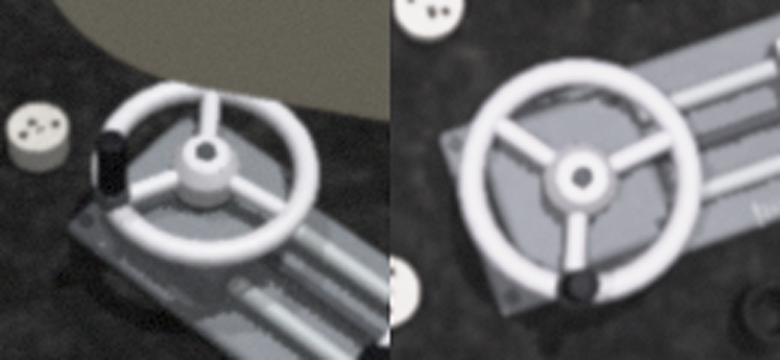

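The handle now stands at crop (579, 286) against (574, 285) at the start, about 2–3 mm short. That is well within 12 mm, and the hand is clear.

```bash
python3 -c "
from cell import manip
print(manip.close_job())"
```

```text
the job is handed in; nothing more can be done
None
```

I pushed the hand wheel one full turn clockwise. From the camera views the handle is back within about 3 mm of its start, I saw no sign that the loose items were disturbed, the hand is clear, and the job is handed in (no verdict was returned).

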